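# Brush out the centrifuge buckets and set them to dry

### The job

Brush out the used centrifuge buckets on the bench, cleanest first: blue, then yellow, then red, passing over any that is missing. In each, push the bristles right down to the bottom, draw them up near the rim, and push them right down to the bottom once more. Leave the brush hanging upright in its white holder, every bucket standing open end up and flat in the drying-stand slot of its own colour, and the drying timer turned so that its white pointer lines up with the green mark, with nothing else on the bench disturbed.

Things in the scene. Friction and masses are not known exactly. Their poses are not given: they have to be found in the camera images.
- brush: Upright bottle brush, 195 mm long, 80 g, hanging in its holder. Origin: the bristle tip (bottom end); its z axis runs up the shaft. Bristle head: 42 mm across, from 0 to 82 mm above the tip (soft outside, stiff core 30 mm across); bare wire 5 mm across from 82 to 105; green splash disc 76 mm across from 105 to 110; green round handle 22 mm in diameter from 110 to 195.
- brush_grip (a point): Point on the brush axis inside the green handle, 168 mm above the bristle tip: a good place for the TCP, gripping from above.
- holder: White brush holder fixed to the bench: an open tube, 64 mm outside, bore 52 mm, 118 mm high, on a foot 96 mm across. Origin: centre of its underside. The brush hangs in it, splash disc resting flat on the rim, bristle tip then 13 mm above the bench.
- holder_mouth (a point): Centre of the holder's mouth, at the rim, 118 mm above the bench.
- blue_bucket: Loose blue plastic centrifuge bucket (an open round cup): 60 mm outside, bore 53 mm, 84 mm high, inner floor 6 mm above its underside, 160 g nominal. Origin: centre of its underside; z axis up through the mouth. Stands open end up on the bench. May be absent.
- yellow_bucket: Loose yellow plastic centrifuge bucket (an open round cup): 60 mm outside, bore 53 mm, 84 mm high, inner floor 6 mm above its underside, 160 g nominal. Origin: centre of its underside; z axis up through the mouth. Stands open end up on the bench. May be absent.
- red_bucket: Loose red plastic centrifuge bucket (an open round cup): 60 mm outside, bore 53 mm, 84 mm high, inner floor 6 mm above its underside, 160 g nominal. Origin: centre of its underside; z axis up through the mouth. Stands open end up on the bench. May be absent.
- blue_slot_floor (a point): The blue slot of the drying stand: a white square tray with a blue tag on its robot side and a blue spot on its floor; inside 72 x 72 mm, rim 8 mm above its floor. This point: centre of the slot floor, on which a bucket stands (16 mm above the bench). z up; x and y run along the slot's sides, the row of three slots (95 mm apart) along y. Which slot is where changes.
- yellow_slot_floor (a point): The yellow slot of the drying stand: a white square tray with a yellow tag on its robot side and a yellow spot on its floor; inside 72 x 72 mm, rim 8 mm above its floor. This point: centre of the slot floor, on which a bucket stands (16 mm above the bench). z up; x and y run along the slot's sides, the row of three slots (95 mm apart) along y. Which slot is where changes.
- red_slot_floor (a point): The red slot of the drying stand: a white square tray with a red tag on its robot side and a red spot on its floor; inside 72 x 72 mm, rim 8 mm above its floor. This point: centre of the slot floor, on which a bucket stands (16 mm above the bench). z up; x and y run along the slot's sides, the row of three slots (95 mm apart) along y. Which slot is where changes.
- timer_knob (a joint): Turn of the drying timer's black knob, rad: 0 to 2.4, growing as it turns clockwise seen from above; stays where it is left (friction 0.04 N m). The grey timer box is 110 x 110 x 45 mm.
- knob_grip (a point): On the knob's axis, at the height to grip (78 mm above the bench). The grip bar is 46 mm long, 14 mm wide, from 55 to 87 mm above the bench, and lies along this frame's x axis, under it a disc 48 mm across; the white pointer line is on its -x half.
- knob_pointer (a point): Outer end of the white pointer line on top of the knob, 22 mm from the axis on its -x half.
- timer_mark (a point): Centre of the green mark on the white ring around the knob, 36 mm from the knob's axis; this frame's -x axis points from the knob's axis through the mark. The ring stays fixed. The mark lies 0.6 to 1.5 rad clockwise of the pointer at the start.
- tube_rack: blue rack of sample tubes, 100 x 220 x 50 (tubes to 87 high); bystander. Origin: centre of its underside.
- dropper_a: small white dropper bottle, yellow cap, 28 across, 60 high; bystander. Origin: centre of its underside.
- dropper_b: small white dropper bottle, red cap, 28 across, 60 high; bystander. Origin: centre of its underside.
- specimen_jar: jar with orange lid, 54 across, 60 high; bystander. Origin: centre of its underside.
- stain_bottle: amber bottle, blue cap, 40 across, 70 high; bystander. Origin: centre of its underside.
Not all that is in view belongs to the job. There is more than one size of the red_bucket; the one meant has the size given above.

How it is judged:
By the outcome, as a careful person would: the job done as asked, in the order asked, and still so for the second after the job is handed in, with the robot touching nothing.
Of blue_bucket, yellow_bucket, red_bucket only 2 to 3 are there at a start; the rules pass over those that are not, and their reading is None.
At some moment in a run one of blue_bucket, yellow_bucket, red_bucket may be knocked a few centimetres aside while the robot is not near it.
It also fails if it takes over 210 s, if anything falls off the work surface, if the arm or the gripper's body presses on something with over 40 N, if the wrist force passes 120 N, or if a joint passes its speed limit or range.

### The arm

A 6-joint arm with a two-finger parallel gripper is mounted at the origin on the work surface. World frame = base frame: x ahead of the robot, y to its left, z up, the work surface at z = 0. Lengths are in m, angles in rad, forces in N, time in s.
With the tool pointing down it reaches from about 0.35 to 0.775 m from the base axis. Payload 7.3 kg.
Tool frame: the origin (TCP) lies between the finger pads, 19 mm behind the fingertips; this is the grasp point; z points along the fingers, y is the line along which they close (so a half turn about z gives the same grasp; the last joint's range is limited). The gripper opens to 92 mm and grips with 3 to 60 N. Pads are 19 mm wide; open, the fingers measure 130 mm over their backs; the gripper's body (75 mm by 190 mm) begins 47 mm behind the grasp point.
Start: joints at [1.165, 0.342, 1.524, -0, 1.275, -0.146], TCP at [0.135, 0.507, 0.246] pointing down, gripper open.
Joint ranges: [-2.53, 2.53], [-0.77, 2.02], [0.04, 2.7], [-1, 4.14], [0.28, 2.66], [-3.11, 3.11]. Speed limits (rad/s): [2.57, 2.57, 3.14, 3.14, 3.14, 3.14].

### API

Orientations are given as [roll, pitch, yaw] about the fixed x, y, z axes, in that order (R = Rz(yaw) Ry(pitch) Rx(roll)).
In Python, from cell import robot, eyes gives the robot as it stands. The module is installed in compiled form; this text tells all that it offers.
- The arm moves only by the shell command python3 -m handwheel 'ROWS' [FORCE]. ROWS is JSON, one flat list of numbers, 5 for each row, row after row: the shift along the world's x, y, z in mm, then the turn about the world's z in rad, then the opening, from 0 (shut) to 1 (fully open). In form: [x, y, z, spin, jaw, x, y, z, spin, jaw, ...]. A call has 1 to 8 rows; each row shifts and turns the commanded pose from where the row before left it; what a row does not reach is not made up. A row lasts 1/10 s, in which the tool goes at most 50 mm and 8.59 degrees, less where a joint would pass 70% of its speed; a pose out of reach is approached as far as the arm can. A call with a gripper value outside its range is refused whole. The fingers move at their own pace and stop on an object; FORCE is the grip in N (left out, the last holds). Time passes only in rows, so rows that do not move let the fingers close. It gives the time, the measured TCP pose, the force, the opening and the grip force at its end, in the units of the state.
- robot.observe(): the state, without advancing time (a new reading comes with each control period).
- eyes.read_camera(name): name is "scene" or "top" or "wrist"; returns (picture, depth): 420x560x3 uint8, blue, green, red; 420x560 float32, m along the optical axis (not along the pixel's ray), 0 where there is no reading.
- eyes.calibration(name): a dict with "fx", "fy", "cx", "cy" (pixels), "dist_coeffs" ([k1, k2, p1, p2, k3] as OpenCV has them; the pictures are not rectified), "world_to_cam" (4x4, takes a point from world to camera coordinates). Camera axes: x right, y down, z forward; pixel columns grow to the right and rows downward; lengths in m; the calibration is good to about 2 mm. A picture is of the moment at which its call begins: read the wrist's pose just before it. calibration takes no time and is no camera call; for the wrist camera it gives the pose at the moment of the call.
- robot.hand_in(): hands the job in; it is judged then, once.
The state is a dict: "time": time; "qpos": joint angles; "qvel": joint speeds; "joint_efforts": joint torques, N m; "tool_pos": TCP position; "tool_rot": TCP orientation; "contact_force": force on the tool from outside, world axes, zero at the start; "torque": the same for the moment, N m; "opening": finger opening in m; "grip_force": force on a finger pad.
Only numpy, scipy, OpenCV 4.12 (cv2) and the standard library are available. Lean on these libraries where they do the work, as an engineer would, in place of code of your own. Each camera call takes 0.05 s, during which the arm holds its last target. There are 200 camera calls.

## Working session

There is one attempt and no reset: what is moved stays moved. The work goes in short steps, Python scripts to look and compute and a shell command to move; the robot and the scene stay as the last step left them, time stands still between calls to the robot, and variables do not carry over. Pictures are saved under pics/ and viewed, at most 14 in all, crops included, and the job is handed in when it is done.

```bash
mkdir -p pics; cat > h.py <<'E'
import numpy as np, cv2
from cell import robot, eyes
def cam(n):
    c=eyes.calibration(n); K=np.array([[c['fx'],0,c['cx']],[0,c['fy'],c['cy']],[0,0,1]],float)
    return K,np.array(c['dist_coeffs'],float),np.array(c['world_to_cam'],float)
def ray(C,uv):
    K,d,T=C; p=cv2.undistortPoints(np.array(uv,float).reshape(-1,1,2),K,d).reshape(-1,2)
    R=T[:3,:3]; o=-R.T@T[:3,3]
    return o,np.c_[p,np.ones(len(p))]@R
def onplane(C,uv,z):
    o,v=ray(C,uv); return o+v*((z-o[2])/v[:,2])[:,None]
def proj(C,P):
    K,d,T=C; r,_=cv2.Rodrigues(T[:3,:3]); return cv2.projectPoints(np.array(P,float).reshape(-1,1,3),r,T[:3,3],K,d)[0].reshape(-1,2)
def cloud(C,depth):
    K,d,T=C; h,w=depth.shape; u,v=np.meshgrid(np.arange(w),np.arange(h))
    p=cv2.undistortPoints(np.stack([u,v],-1).reshape(-1,1,2).astype(float),K,d).reshape(h,w,2)
    P=np.dstack([p,np.ones((h,w))])*depth[...,None]
    return (P-T[:3,3])@T[:3,:3]
E
python3 - <<'E'
from h import *
s=robot.observe(); print(s['time'],s['tool_pos'],s['tool_rot'],s['opening'],s['contact_force'])
for n in ['top','scene']:
    C=cam(n); im,d=eyes.read_camera(n); np.savez('%s0.npz'%n,im=im,d=d)
    cv2.imwrite('pics/%s0.png'%n,im); print(n,C[0][0,0],C[1],np.linalg.inv(C[2])[:3,3])
E
```

```text
0.0 [0.1346827  0.50703969 0.24485763] [-3.14007963e+00 -2.20425316e-04  2.88179848e+00] 0.0918414089732068 [-0.82365841  0.39924079  0.43248312]
top 433.1738103672088 [0.00076399 0.         0.         0.         0.        ] [0.47715874 0.03286692 1.00298268]
scene 509.1374574575653 [0.04318468 0.         0.         0.         0.        ] [1.2770358  0.51867469 0.96480038]
```

View pics/top0.png

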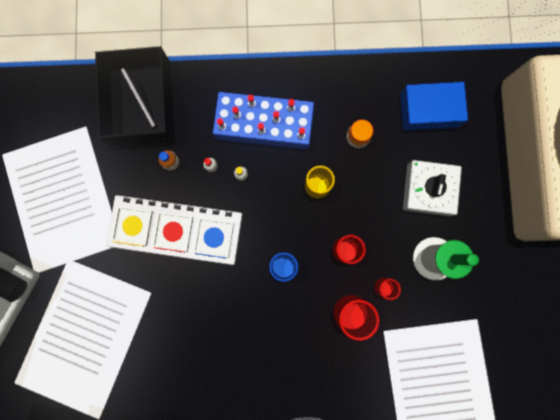

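View pics/scene0.png

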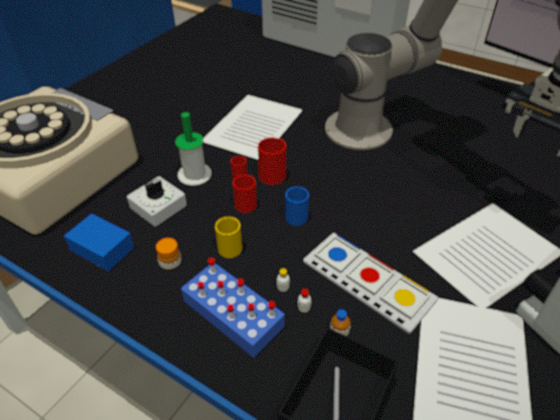

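Top view: red cups at (349,250), (388,289) and (358,320); the yellow bucket is at (320,181) and the blue one at (284,266). The brush and holder are at (437,258) and the timer at (433,187). The slots, from left, are yellow (132,226), red (173,232) and blue (214,238). Next I measure them.

```bash
cat >> h.py <<'E'
def hue(im):
    return cv2.cvtColor(im,cv2.COLOR_BGR2HSV)
def mask(im,c):
    H=hue(im); h,s,v=H[...,0].astype(int),H[...,1],H[...,2]
    ok=(s>130)&(v>60)
    return ok&{'red':(h<6)|(h>172),'yellow':(h>18)&(h<34),'blue':(h>98)&(h<125),'green':(h>45)&(h<85),'orange':(h>6)&(h<17)}[c]
def blobs(m,amin=60):
    n,L,st,ce=cv2.connectedComponentsWithStats(m.astype(np.uint8))
    return [(L==i,st[i],ce[i]) for i in range(1,n) if st[i,4]>=amin]
def circ(P):
    A=np.c_[2*P,np.ones(len(P))]; b=(P**2).sum(1); x=np.linalg.lstsq(A,b,rcond=None)[0]
    return x[:2],np.sqrt(x[2]+x[:2]@x[:2])
def rimfit(C,m,z):
    # outer contour of blob seen from above, cast to rim plane, hull, circle fit on the part far from the camera foot
    c=max(cv2.findContours(m.astype(np.uint8),cv2.RETR_EXTERNAL,cv2.CHAIN_APPROX_NONE)[0],key=len).reshape(-1,2)
    P=onplane(C,c,z)[:,:2]; o=np.linalg.inv(C[2])[:2,3]
    g=P.mean(0); k=(P-g)@(g-o)/np.linalg.norm(g-o)>-0.0   # far side = rim edge
    return circ(P[k])
E
python3 - <<'E'
from h import *
f=np.load('top0.npz'); im,d=f['im'],f['d']; C=cam('top'); X=cloud(C,d)
for c in ['blue','yellow','red','green','orange']:
    for m,st,ce in blobs(mask(im,c),25):
        z=X[...,2][m&(d>0)]; zt=np.percentile(z,96) if len(z) else -1
        ce2,r=rimfit(C,m,zt)
        top=m&(X[...,2]>zt-.008); q=X[top][:,:2]; (cx,cy),rr=cv2.minEnclosingCircle(q.astype(np.float32))
        print(c,st[4],ce.round(1),'z %.3f'%zt,'rimfit',ce2.round(4),'r %.4f'%r,'mec',np.round((cx,cy,rr),4), 'ctr0',onplane(C,[ce],0.016)[0,:2].round(4))
z=X[230:300,300:330,2]; print('bench z',np.median(z))
cv2.imwrite('pics/cropR.png',cv2.resize(im[160:350,300:500],None,fx=3,fy=3,interpolation=2))
E
```

```text
blue 1877 [367.4  51.5] z 0.003 rimfit [ 1.0444 -0.405 ] r 0.1638 mec [ 0.9065 -0.167   0.4736] ctr0 [ 0.9466 -0.1772]
blue 452 [47.1 63.4] z 0.002 rimfit [0.963 0.658] r 0.0370 mec [0.9333 0.5828 0.1381] ctr0 [0.9465 0.5908]
blue 2844 [434.2 104.5] z 0.058 rimfit [ 0.798  -0.3257] r 0.0609 mec [ 0.6628 -0.1733  0.2775] ctr0 [ 0.8114 -0.3256]
blue 2948 [263.  121.2] z 0.053 rimfit [0.7607 0.082 ] r 0.0962 mec [0.6672 0.0878 0.1979] ctr0 [0.7855 0.0749]
blue 71 [162.8 155.6] z 0.072 rimfit [0.6997 0.2978] r 0.0079 mec [0.6985 0.2953 0.01  ] ctr0 [0.7111 0.3112]
blue 295 [213.3 237.1] z 0.020 rimfit [0.5176 0.1951] r 0.0208 mec [0.5182 0.1948 0.0225] ctr0 [0.5178 0.1953]
blue 722 [283.3 266.5] z 0.085 rimfit [0.4486 0.0374] r 0.0304 mec [0.4496 0.0377 0.0298] ctr0 [0.4468 0.0376]
yellow 789 [319.2 180.7] z 0.085 rimfit [ 0.6324 -0.0466] r 0.0310 mec [ 0.5683 -0.013   0.1022] ctr0 [ 0.6401 -0.0508]
yellow 44 [238.6 169.8] z 0.063 rimfit [0.6648 0.1303] r 0.0061 mec [0.6625 0.1303 0.0073] ctr0 [0.6717 0.1345]
yellow 302 [131.9 225.4] z 0.019 rimfit [0.5499 0.3811] r 0.0215 mec [0.5166 0.
[... 838 characters left out ...]
fit [ 0.4818 -0.1045] r 0.0312 mec [ 0.4821 -0.0504  0.0835] ctr0 [ 0.482 -0.113]
red 474 [388.  288.4] z 0.062 rimfit [ 0.3945 -0.1872] r 0.0231 mec [ 0.4324 -0.0873  0.1283] ctr0 [ 0.3919 -0.1945]
red 1593 [356.6 317.6] z 0.112 rimfit [ 0.3404 -0.1111] r 0.0403 mec [ 0.3961 -0.0537  0.1187] ctr0 [ 0.33   -0.1216]
green 1117 [455.2 258.9] z 0.208 rimfit [ 0.4576 -0.2788] r 0.0321 mec [ 0.465  -0.14    0.1734] ctr0 [ 0.4531 -0.3481]
orange 257 [359.3 133.5] z 0.061 rimfit [ 0.7437 -0.1453] r 0.0255 mec [ 0.6206 -0.0629  0.1726] ctr0 [ 0.7481 -0.1482]
orange 153 [168.2 159.7] z 0.051 rimfit [0.7004 0.298 ] r 0.0156 mec [0.597  0.1653 0.1787] ctr0 [0.7009 0.2984]
bench z 0.00014927156563400304
```

View pics/cropR.png

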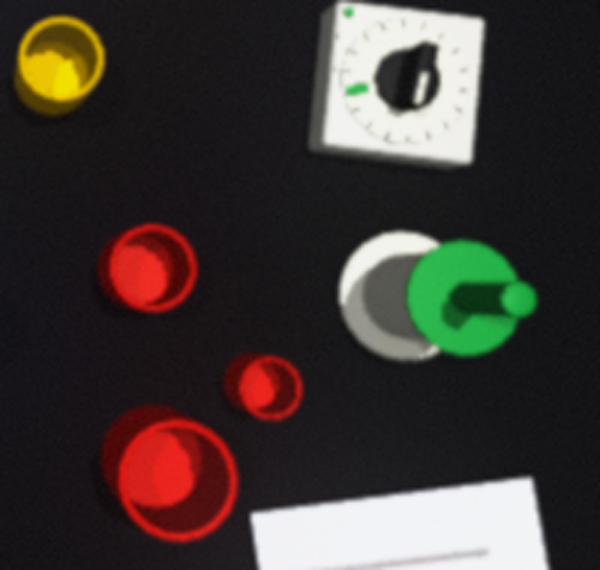

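Red candidates: (349,250) has r≈31 mm and rim at 85 mm; (388,289) has r≈23 and is 62 high; (358,320) has r≈40 and is 112 high. Only (349,250) fits the 60 × 84 mm bucket, and the enlarged crop confirms it as the middle-sized cup at crop (152,267). The knob is at crop (405,80) with its pointer at (421,87) and the green mark at (357,90).

```bash
python3 - <<'E'
from h import *
for n in ['top','scene']:
    f=np.load(n+'0.npz'); im,d=f['im'],f['d']; C=cam(n); X=cloud(C,d)
    g=mask(im,'green'); B=max(blobs(g),key=lambda b:b[1][4]); m=B[0]; Z=X[...,2]
    for lo,hi in [(.112,.130),(.15,.185),(.2,.22)]:
        q=X[m&(Z>lo)&(Z<hi)]; print(n,lo,len(q),q.mean(0).round(4) if len(q) else '',cv2.minEnclosingCircle(q[:,:2].astype(np.float32)) if len(q)>3 else '')
    if n=='top':
        disc=m&(Z>.112)&(Z<.13); print('disc rim',rimfit(C,disc,.123))
    # slots & knob
    for c in ['blue','yellow','red']:
        print(c,[ (ce.round(0),onplane(C,[ce],.016)[0,:2].round(4)) for mm,st,ce in blobs(mask(im,c),150) if np.median(Z[mm])<.03 and np.median(Z[mm])>.01])
    for mm,st,ce in blobs(g,5): print('green',st[4],ce.round(1),onplane(C,[ce],.045)[0].round(4))
W=cam('wrist'); print(np.linalg.inv(W[2]).round(3),W[0][0,0], robot.observe()['tool_pos'])
E
```

```text
top 0.112 879 [ 0.4566 -0.3003  0.1234] ((0.45678892731666565, -0.3042221963405609), 0.03819733485579491)
top 0.15 21 [ 0.4597 -0.2991  0.168 ] ((0.4561982750892639, -0.3002955913543701), 0.009679475799202919)
top 0.2 120 [ 0.4565 -0.3032  0.2075] ((0.4564116299152374, -0.3036843538284302), 0.010703390464186668)
disc rim (array([ 0.45622461, -0.31326388]), np.float64(0.027198523439492455))
blue [(array([213., 237.]), array([0.5178, 0.1953]))]
yellow [(array([319., 181.]), array([ 0.6401, -0.0508])), (array([132., 225.]), array([0.5501, 0.3825]))]
red [(array([173., 231.]), array([0.534 , 0.2888])), (array([388., 288.]), array([ 0.3919, -0.1945]))]
green 9 [418.3 189.4] [ 0.6088 -0.267   0.045 ]
green 1117 [455.2 258.9] [ 0.4539 -0.3369  0.045 ]
scene 0.112 291 [ 0.4602 -0.2996  0.1221] ((0.45519983768463135, -0.30375269055366516), 0.03935610130429268)
scene 0.15 88 [ 0.4607 -0.2982  0.1679] ((0.46087443828582764, -0.2997305691242218), 0.012244288809597492)
scene 0.2 49 [ 0.457  -0.3008  0.2063] ((0.4557839035987854, -0.30110102891921997), 0.01503040175884962)
blue [(array([337., 254.]), array([0.5171, 0.1962]))]
yellow [(array([404., 297.]), array([0.5496, 0.3836]))]
red [(array([369., 275.]), array([0.5332, 0.2896]))]
green 575 [187.8 134.7] [ 0.3598 -0.4008  0.045 ]
[[ 0.258  0.92   0.296  0.054]
 [ 0.966 -0.245 -0.081  0.529]
 [-0.002  0.307 -0.952  0.385]
 [ 0.     0.     0.     1.   ]] 360.9560948304348 [0.13472952 0.50709686 0.24492006]
```

```bash
python3 -m handwheel '[40,-20,7,0,1,40,-20,7,0,1,40,-20,7,0,1,40,-20,7,0,1,40,-20,7,0,1,40,-20,7,0,1,40,-20,7,0,1,40,-20,6,0,1]' 30
python3 -m handwheel '[0,-48,0,0,1,0,-48,0,0,1,0,-48,0,0,1,0,-48,0,0,1,0,-48,0,0,1,0,-48,0,0,1,0,-48,0,0,1,0,-48,0,0,1]'
python3 -m handwheel '[0,-48,0,0,1,0,-48,0,0,1,0,-48,0,0,1,0,-48,0,0,1,0,-48,0,0,1,0,-27,0,0,1,0,0,0,0,1,0,0,0,0,1]'
python3 - <<'E'
from h import *
import h
s=robot.observe(); print(s['time'],s['tool_pos'],s['tool_rot'],s['qpos'])
for n in ['wrist','top']:
    C=cam(n); im,d=eyes.read_camera(n); np.savez('%s1.npz'%n,im=im,d=d,K=C[0],dist=C[1],T=C[2]); cv2.imwrite('pics/%s1.png'%n,im)
E
```

```text
time: 0.9
tool_pos: [0.4563, 0.3462, 0.3006]
tool_rot: [-3.141, -0.0, 2.882]
contact_force: [-0.1, -0.2, 0.4]
opening: 0.0919
grip_force: 0.0
time: 1.7
tool_pos: [0.4543, -0.0384, 0.3004]
tool_rot: [3.141, -0.0, 2.882]
contact_force: [0.9, 0.6, 0.4]
opening: 0.0917
grip_force: 0.0
time: 2.5
tool_pos: [0.4545, -0.3036, 0.2998]
tool_rot: [3.14, -0.001, 2.881]
contact_force: [-0.4, 0.6, -0.3]
opening: 0.0919
grip_force: 0.0
2.5 [ 0.45451728 -0.30362015  0.29981959] [ 3.14036761e+00 -1.35963865e-03  2.88054811e+00] [-7.29426528e-01  3.47797021e-01  1.36482975e+00  4.84050797e-04
  1.43073214e+00 -2.03924548e+00]
```

View pics/wrist1.png

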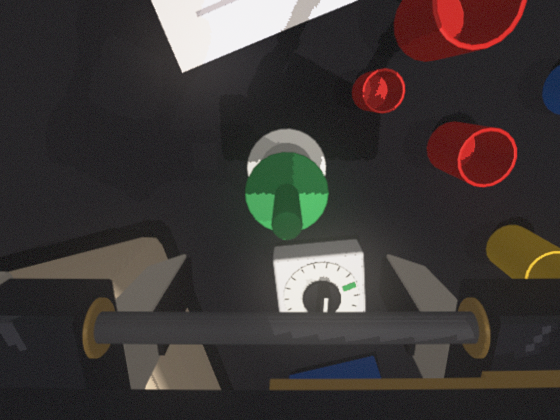

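Wrist view: the brush handle top is at about (287,227) and the disc at (287,190). The timer is at (320,285) with its mark at (349,287). I check the brush axis, then descend.

```bash
python3 - <<'E'
from h import *
f=np.load('wrist1.npz'); im,d=f['im'],f['d']; C=(f['K'],f['dist'],f['T']); X=cloud(C,d); Z=X[...,2]
m=max(blobs(mask(im,'green')),key=lambda b:b[1][4])[0]
for lo,hi in [(.115,.13),(.2,.22)]:
    q=X[m&(Z>lo)&(Z<hi)]; print(len(q),np.median(q[:,2]),cv2.minEnclosingCircle(q[:,:2].astype(np.float32)))
E
```

```text
3000 0.12363658488264101 ((0.45603060722351074, -0.30402982234954834), 0.03763578087091446)
9 0.20623984405371687 ((0.45101606845855713, -0.31300851702690125), 0.0037247079890221357)
```

```bash
python3 -m handwheel '[2,0,-40,0,1,0,0,-40,0,1,0,0,-20,0,1,0,0,-19,0,1,0,0,0,0,1]'
python3 -m handwheel '[0,0,0,0,0,0,0,0,0,0,0,0,0,0,0,0,0,0,0,0,0,0,0,0,0,0,0,0,0,0,0,0,0,0,0,0,0,0,0,0]' 40
```

```text
time: 3.1
tool_pos: [0.456, -0.3013, 0.1794]
tool_rot: [3.139, -0.005, 2.884]
contact_force: [-0.2, 0.9, -0.1]
opening: 0.0919
grip_force: 0.0
time: 3.9
tool_pos: [0.4568, -0.3036, 0.1815]
tool_rot: [3.141, -0.0, 2.882]
contact_force: [0.3, 0.6, 0.3]
opening: 0.0319
grip_force: 0.0
```

```bash
python3 -m handwheel '[0,0,0,0,0,0,0,0,0,0,0,0,0,0,0,0,0,0,0,0]'
python3 -m handwheel '[0,0,20,0,0,0,0,30,0,0,0,0,40,0,0,0,0,30,0,0,0,0,0,0,0,0,0,0,0,0]'
python3 - <<'E'
from h import *
f=np.load('top1.npz'); 
C=cam('top'); im,d=eyes.read_camera('top'); X=cloud(C,d)
s=robot.observe(); print(s['time'],s['tool_pos'],s['opening'],s['grip_force'])
for c in ['blue','yellow','red']:
    for m,st,ce in blobs(mask(im,c),400):
        z=X[...,2][m]; zt=np.percentile(z,96)
        if zt<.1 and zt>.07: print(c,ce.round(1),rimfit(C,m,.084))
im,d=eyes.read_camera('wrist'); cv2.imwrite('pics/w2.png',im)
E
```

```text
time: 4.3
tool_pos: [0.4568, -0.3036, 0.1815]
tool_rot: [3.142, -0.0, 2.882]
contact_force: [-0.6, -0.3, -0.3]
opening: 0.0216
grip_force: 40.0
time: 4.9
tool_pos: [0.4568, -0.3035, 0.3016]
tool_rot: [-3.141, 0.001, 2.882]
contact_force: [0.4, -0.1, -1.4]
opening: 0.0215
grip_force: 40.0
4.95 [ 0.45648311 -0.30326774  0.30055957] 0.021373752324593417 39.99985635280609
blue [283.3 266.5] (array([0.44857372, 0.03736515]), np.float64(0.03041840807494244))
yellow [319.2 180.7] (array([ 0.63254506, -0.04667235]), np.float64(0.03099040968548358))
red [349.5 249. ] (array([ 0.48177417, -0.1045533 ]), np.float64(0.031316897103052035))
```

View pics/w2.png

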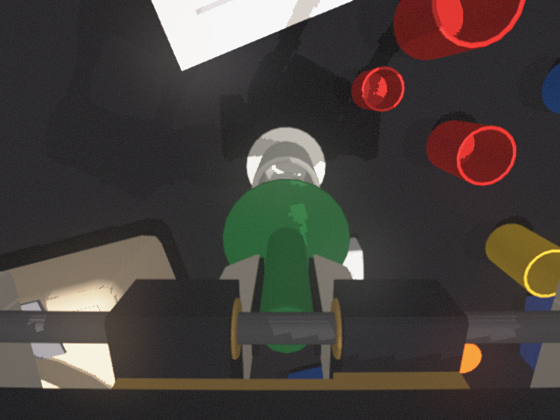

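The brush is held, with the holder mouth empty at about (287,165). All three buckets are unmoved. On to blue at (0.449, 0.0375).

```bash
python3 -m handwheel '[-1,44,0,0,0,-1,44,0,0,0,-1,44,0,0,0,-1,44,0,0,0,-1,44,0,0,0,-1,44,0,0,0,-1,44,0,0,0,-1,33,0,0,0]'
python3 -m handwheel '[0,0,0,0,0,0,0,0,0,0,0,0,0,0,0]'
python3 - <<'E'
from h import *
C=cam('top'); im,d=eyes.read_camera('top'); cv2.imwrite('pics/t2.png',cv2.resize(im[180:350,200:400],None,fx=3,fy=3))
im,d=eyes.read_camera('scene'); C=cam('scene')
m=mask(im,'green'); X=cloud(C,d); q=X[m]; 
print(robot.observe()['tool_pos'], robot.observe()['contact_force'])
for lo,hi in [(.22,.25),(.27,.335)]:
    p=q[(q[:,2]>lo)&(q[:,2]<hi)]; print(len(p),cv2.minEnclosingCircle(p[:,:2].astype(np.float32)) if len(p)>3 else 0)
cv2.imwrite('pics/s2.png',cv2.resize(im[60:260,150:400],None,fx=3,fy=3))
E
```

```text
time: 5.8
tool_pos: [0.4478, 0.0398, 0.3003]
tool_rot: [3.141, -0.003, 2.883]
contact_force: [0.6, -0.3, -0.5]
opening: 0.0215
grip_force: 40.0
time: 6.1
tool_pos: [0.4487, 0.0367, 0.3008]
tool_rot: [-3.141, -0.001, 2.881]
contact_force: [0.1, -0.6, -1.7]
opening: 0.0215
grip_force: 40.0
[0.44885461 0.03637857 0.3011098 ] [-0.39445682 -0.21801646 -1.24701976]
418 ((0.45150744915008545, 0.03762426599860191), 0.040086228400468826)
87 ((0.4540262222290039, 0.03859841451048851), 0.00945640541613102)
```

View pics/s2.png

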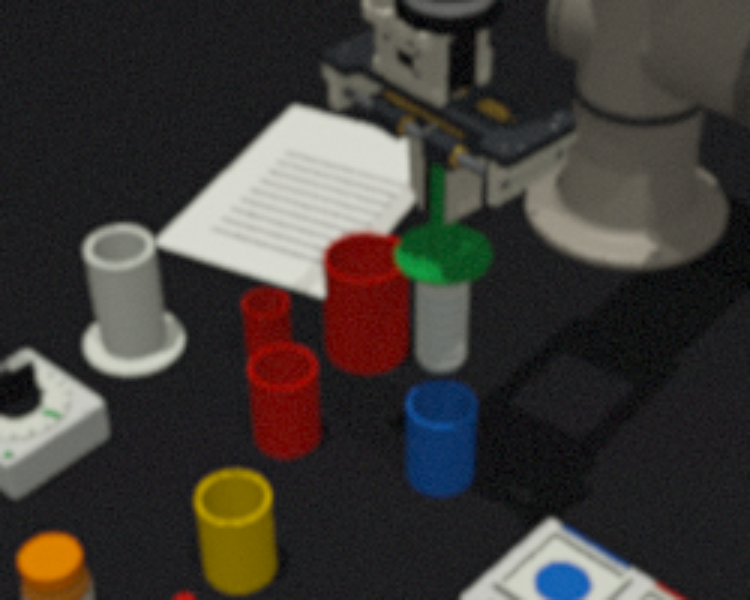

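Scene crop: the brush hangs plumb over the blue bucket at (441,385). I descend to just above the floor.

```bash
python3 -m handwheel '[0,1,-30,0,0,0,0,-30,0,0,0,0,-30,0,0,0,0,-20,0,0,0,0,-10,0,0,0,0,-3,0,0,0,0,0,0,0,0,0,0,0,0]'
python3 -m handwheel '[0,0,-2,0,0,0,0,0,0,0,0,0,0,0,0]'
python3 -m handwheel '[0,0,-2,0,0,0,0,0,0,0,0,0,0,0,0]'
```

```text
time: 7.0
tool_pos: [0.4496, 0.0382, 0.1795]
tool_rot: [3.141, 0.002, 2.881]
contact_force: [-0.3, -1.0, 0.1]
opening: 0.0215
grip_force: 40.0
time: 7.3
tool_pos: [0.4489, 0.0384, 0.1768]
tool_rot: [3.141, 0.001, 2.882]
contact_force: [0.4, 0.2, -0.7]
opening: 0.0214
grip_force: 40.0
time: 7.6
tool_pos: [0.4488, 0.0384, 0.1745]
tool_rot: [3.142, -0.0, 2.882]
contact_force: [0.1, -0.8, -1.0]
opening: 0.0213
grip_force: 40.0
```

```bash
python3 -m handwheel '[0,0,-1,0,0,0,0,0,0,0,0,0,0,0,0]'
python3 -m handwheel '[0,0,-1,0,0,0,0,0,0,0,0,0,0,0,0]'
```

```text
time: 7.9
tool_pos: [0.4492, 0.0384, 0.1744]
tool_rot: [3.141, 0.001, 2.882]
contact_force: [-0.5, 0.0, 7.7]
opening: 0.0215
grip_force: 40.0
time: 8.2
tool_pos: [0.4495, 0.0383, 0.1744]
tool_rot: [3.141, 0.003, 2.882]
contact_force: [-3.6, -0.1, 15.4]
opening: 0.0216
grip_force: 40.0
```

Contact at the floor (TCP 0.1744). Now I draw up near the rim, then push down again.

```bash
python3 -m handwheel '[0,0,11,0,0,0,0,20,0,0,0,0,20,0,0,0,0,19,0,0,0,0,0,0,0,0,0,0,0,0,0,0,0,0,0]'
python3 -m handwheel '[0,0,-20,0,0,0,0,-20,0,0,0,0,-18,0,0,0,0,-8,0,0,0,0,-3,0,0,0,0,-1,0,0,0,0,0,0,0,0,0,0,0,0]'
python3 -m handwheel '[0,0,0,0,0,0,0,0,0,0]'
```

```text
time: 8.9
tool_pos: [0.4482, 0.0384, 0.2415]
tool_rot: [-3.141, -0.002, 2.882]
contact_force: [-0.2, 0.6, -0.9]
opening: 0.0217
grip_force: 40.0
time: 9.7
tool_pos: [0.449, 0.0383, 0.1741]
tool_rot: [-3.142, 0.001, 2.882]
contact_force: [-4.7, -0.2, 16.5]
opening: 0.0214
grip_force: 40.0
time: 9.9
tool_pos: [0.449, 0.0383, 0.1741]
tool_rot: [-3.142, 0.001, 2.882]
contact_force: [-4.8, -0.1, 15.3]
opening: 0.0213
grip_force: 40.0
```

```bash
cat > look.py <<'E'
from h import *
C=cam('top'); im,d=eyes.read_camera('top'); X=cloud(C,d); s=robot.observe(); t=s['tool_pos']
print(round(s['time'],2),t.round(4),s['contact_force'].round(1))
for c in ['blue','yellow','red']:
    for m,st,ce in blobs(mask(im,c),300):
        zt=np.percentile(X[...,2][m],95)
        if .07<zt<.115:
            for z in (.084,.100):
                if abs(zt-z)<.009:
                    p,r=rimfit(C,m,z); print(c,ce.round(0),'z%.3f'%zt,p.round(4),'r%.4f'%r,'delta mm',((p-t[:2])*1000).round(1))
import sys
if len(sys.argv)>1: cv2.imwrite('pics/%s.png'%sys.argv[1],im)
E
python3 -m handwheel '[0,0,12,0,0,0,0,30,0,0,0,0,45,0,0,0,0,42,0,0,0,0,0,0,0]'
python3 -m handwheel '[40,-12,0,0,0,40,-14,0,0,0,40,-21,0,0,0,40,-21,0,0,0,24,-17,0,0,0,0,0,0,0,0,0,0,0,0,0,0,0,0,0,0]'
python3 look.py
```

```text
time: 10.4
tool_pos: [0.4512, 0.0382, 0.3068]
tool_rot: [3.14, 0.01, 2.882]
contact_force: [-0.2, -0.4, -0.8]
opening: 0.0213
grip_force: 40.0
time: 11.2
tool_pos: [0.632, -0.0459, 0.3011]
tool_rot: [3.141, -0.001, 2.882]
contact_force: [0.7, 0.2, -0.8]
opening: 0.0213
grip_force: 40.0
11.25 [ 0.632  -0.0458  0.3016] [ 0.  -0.4 -0.2]
yellow [316. 189.] z0.086 [ 0.6264 -0.0465] r0.0199 delta mm [-5.7 -0.7]
```

```bash
cat > sc.py <<'E'
from h import *
import sys
C=cam('scene'); f=np.load('scene0.npz'); im,d=eyes.read_camera('scene')
for c in ['blue','yellow','red']:
    a=[(st[4],ce.round(1),st[:4]) for m,st,ce in blobs(mask(f['im'],c),300)]; b=[(st[4],ce.round(1),st[:4]) for m,st,ce in blobs(mask(im,c),300)]
    print(c,'THEN',a,'\n   NOW',b)
if len(sys.argv)>1: cv2.imwrite('pics/%s.png'%sys.argv[1],im)
E
python3 sc.py s3
```

```text
blue THEN [(np.int32(12187), array([70.9, 38.1]), array([  0,   0, 175, 101], dtype=int32)), (np.int32(336), array([247.9,   5.6]), array([232,   0,  30,  15], dtype=int32)), (np.int32(875), array([296.4, 204.9]), array([285, 185,  25,  41], dtype=int32)), (np.int32(2511), array([ 99., 241.]), array([ 63, 213,  71,  59], dtype=int32)), (np.int32(3315), array([129.4, 342.7]), array([  0, 254, 257, 166], dtype=int32)), (np.int32(3211), array([233.7, 312.6]), array([180, 263, 105,  94], dtype=int32))] 
   NOW [(np.int32(11888), array([68.5, 38.8]), array([  0,   0, 170, 101], dtype=int32)), (np.int32(856), array([296.3, 205.2]), array([285, 186,  25,  40], dtype=int32)), (np.int32(2516), array([ 99., 241.]), array([ 63, 213,  71,  58], dtype=int32)), (np.int32(3328), array([129.4, 342.7]), array([  0, 254, 257, 166], dtype=int32)), (np.int32(3205), array([233.8, 312.7]), array([180, 263, 105,  95], dtype=int32))]
yellow THEN [(np.int32(1002), array([228.3, 236.2]), array([214, 215,  29,  44], dtype=int32))] 
   NOW [(np.int32(984), array([228.2, 236.7]), array([214, 216,  29,  43], dtype=int32))]
red THEN [(np.int32(1218), array([271.9, 160.8]), array([258, 138,  29,  48], dtype=int32)), (np.int32(1159), array([242.7, 185.3]), array([230, 155,  27,  59], dtype=int32))] 
   NOW [(np.int32(1220), array([271.9, 160.8]), array([258, 138,  29,  47], dtype=int32)), (np.int32(935), array([244.7, 188.3]), array([231, 156,  26,  58], dtype=int32))]
```

View pics/s3.png

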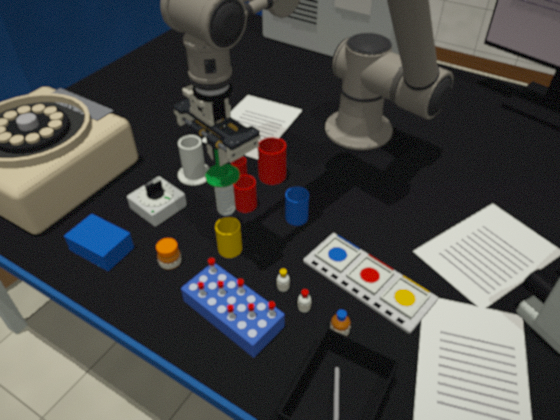

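The brush hangs at (222,190) above the yellow bucket (228,237), and all the buckets are where they were. I descend.

```bash
python3 -m handwheel '[0,-1,-30,0,0,0,0,-30,0,0,0,0,-30,0,0,0,0,-20,0,0,0,0,-10,0,0,0,0,-3,0,0,0,0,0,0,0,0,0,0,0,0]'
python3 -m handwheel '[0,0,-3,0,0,0,0,-2,0,0,0,0,0,0,0,0,0,0,0,0]'
```

```text
time: 12.1
tool_pos: [0.6335, -0.0476, 0.1801]
tool_rot: [3.141, 0.003, 2.882]
contact_force: [-0.6, 1.4, -0.6]
opening: 0.0211
grip_force: 40.0
time: 12.5
tool_pos: [0.6332, -0.0477, 0.1742]
tool_rot: [3.141, 0.001, 2.882]
contact_force: [0.5, -0.6, 3.4]
opening: 0.0215
grip_force: 40.0
```

```bash
python3 -m handwheel '[0,0,-1,0,0,0,0,0,0,0,0,0,0,0,0]'
python3 -m handwheel '[0,0,11,0,0,0,0,20,0,0,0,0,20,0,0,0,0,19,0,0,0,0,0,0,0,0,0,0,0,0,0,0,0,0,0]'
python3 -m handwheel '[0,0,-20,0,0,0,0,-20,0,0,0,0,-18,0,0,0,0,-8,0,0,0,0,-3,0,0,0,0,-1,0,0,0,0,0,0,0,0,0,0,0,0]'
python3 -m handwheel '[0,0,0,0,0,0,0,0,0,0]'
```

```text
time: 12.8
tool_pos: [0.6334, -0.0477, 0.1742]
tool_rot: [3.141, 0.003, 2.882]
contact_force: [-1.1, -0.9, 8.8]
opening: 0.0212
grip_force: 40.0
time: 13.5
tool_pos: [0.6322, -0.0475, 0.2411]
tool_rot: [-3.142, -0.003, 2.882]
contact_force: [-1.0, -0.2, -0.5]
opening: 0.0215
grip_force: 40.0
time: 14.3
tool_pos: [0.6328, -0.0476, 0.174]
tool_rot: [-3.142, 0.001, 2.882]
contact_force: [-3.6, 0.6, 9.6]
opening: 0.0213
grip_force: 40.0
time: 14.5
tool_pos: [0.6328, -0.0476, 0.1741]
tool_rot: [-3.142, 0.001, 2.882]
contact_force: [-1.7, 0.9, 9.5]
opening: 0.0213
grip_force: 40.0
```

```bash
python3 -m handwheel '[0,0,12,0,0,0,0,30,0,0,0,0,45,0,0,0,0,41,0,0,0,0,0,0,0]'
python3 -m handwheel '[-37,-14,0,0,0,-38,-14,0,0,0,-38,-14,0,0,0,-38,-15,0,0,0,0,0,0,0,0,0,0,0,0,0,0,0,0,0,0]'
python3 look.py; python3 sc.py s4 | grep -A1 red; python3 - <<'E'
import cv2; im=cv2.imread('pics/s4.png'); cv2.imwrite('pics/s4c.png',cv2.resize(im[90:270,170:370],None,fx=3,fy=3))
E
```

```text
time: 15.0
tool_pos: [0.6349, -0.0479, 0.3081]
tool_rot: [3.141, 0.013, 2.882]
contact_force: [1.1, -0.3, 0.4]
opening: 0.0213
grip_force: 40.0
time: 15.7
tool_pos: [0.4826, -0.1045, 0.3006]
tool_rot: [3.141, 0.001, 2.882]
contact_force: [1.2, 0.2, -0.0]
opening: 0.0216
grip_force: 40.0
15.75 [ 0.4827 -0.1044  0.3004] [-0.7 -0.2 -0.7]
blue [283. 266.] z0.085 [0.4479 0.0378] r0.0298 delta mm [-34.8 142.2]
yellow [319. 181.] z0.085 [ 0.6325 -0.0467] r0.0310 delta mm [149.9  57.7]
red THEN [(np.int32(1218), array([271.9, 160.8]), array([258, 138,  29,  48], dtype=int32)), (np.int32(1159), array([242.7, 185.3]), array([230, 155,  27,  59], dtype=int32))] 
   NOW [(np.int32(1220), array([271.9, 160.7]), array([258, 138,  29,  47], dtype=int32)), (np.int32(943), array([243.1, 190.2]), array([230, 157,  27,  57], dtype=int32))]
```

View pics/s4c.png

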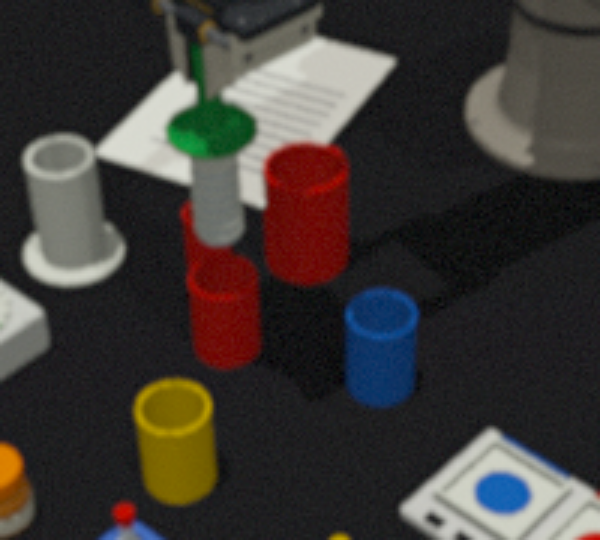

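The brush is above the middle red bucket (crop (225,310)), which has not moved. I descend with the same strokes.

```bash
python3 -m handwheel '[-1,0,-30,0,0,0,0,-30,0,0,0,0,-30,0,0,0,0,-20,0,0,0,0,-10,0,0,0,0,-3,0,0,0,0,0,0,0,0,0,0,0,0]'
python3 -m handwheel '[0,0,-3,0,0,0,0,-2,0,0,0,0,0,0,0,0,0,0,0,0]'
```

```text
time: 16.6
tool_pos: [0.4816, -0.1048, 0.1785]
tool_rot: [-3.141, 0.002, 2.882]
contact_force: [-0.3, 0.5, -0.3]
opening: 0.0213
grip_force: 40.0
time: 17.0
tool_pos: [0.4815, -0.1049, 0.174]
tool_rot: [-3.141, 0.003, 2.882]
contact_force: [-1.8, -0.1, 6.7]
opening: 0.0212
grip_force: 40.0
```

```bash
python3 -m handwheel '[0,0,-1,0,0,0,0,0,0,0,0,0,0,0,0]'
python3 -m handwheel '[0,0,11,0,0,0,0,20,0,0,0,0,20,0,0,0,0,20,0,0,0,0,0,0,0,0,0,0,0,0,0,0,0,0,0]'
python3 -m handwheel '[0,0,-20,0,0,0,0,-20,0,0,0,0,-19,0,0,0,0,-8,0,0,0,0,-3,0,0,0,0,-1,0,0,0,0,0,0,0,0,0,0,0,0]'
python3 -m handwheel '[0,0,12,0,0,0,0,30,0,0,0,0,45,0,0,0,0,41,0,0,0,0,0,0,0,0,0,0,0,0]'
python3 - <<'E'
from h import *
# holder mouth from first scene view (no brush) and now
for n in ['scene']:
    C=cam(n); im,d=eyes.read_camera(n); X=cloud(C,d); Z=X[...,2]
    H=hue(im); g=(H[...,1]<80)&(H[...,2]>70)&(np.abs(X[...,0]-.457)<.07)&(np.abs(X[...,1]+.304)<.07)
    q=X[g&(Z>.108)&(Z<.13)]; print(n,len(q),np.median(q[:,2]),cv2.minEnclosingCircle(q[:,:2].astype(np.float32)),circ(q[:,:2]))
E
python3 look.py
```

```text
time: 17.3
tool_pos: [0.4818, -0.1049, 0.1739]
tool_rot: [-3.141, 0.004, 2.882]
contact_force: [-2.7, 0.9, 14.9]
opening: 0.0213
grip_force: 40.0
time: 18.0
tool_pos: [0.4803, -0.1044, 0.2415]
tool_rot: [3.141, -0.002, 2.882]
contact_force: [0.7, -0.1, -0.4]
opening: 0.0216
grip_force: 40.0
time: 18.8
tool_pos: [0.4812, -0.1046, 0.1736]
tool_rot: [-3.142, 0.002, 2.882]
contact_force: [-3.2, 1.6, 17.8]
opening: 0.0213
grip_force: 40.0
time: 19.4
tool_pos: [0.4809, -0.1046, 0.2998]
tool_rot: [-3.142, 0.001, 2.882]
contact_force: [-0.6, -0.7, -1.0]
opening: 0.0215
grip_force: 40.0
scene 189 0.11466986003769253 ((0.45682665705680847, -0.30259013175964355), 0.03727172315120697) (array([ 0.45703374, -0.30130676]), np.float64(0.028912363495320136))
19.5 [ 0.4802 -0.1043  0.298 ] [ 0.6  0.9 -1. ]
blue [283. 266.] z0.085 [0.4479 0.0378] r0.0298 delta mm [-32.3 142.1]
yellow [319. 181.] z0.085 [ 0.6325 -0.0467] r0.0309 delta mm [152.4  57.6]
```

Now I return the brush to the holder at (0.4568, -0.3036).

```bash
python3 -m handwheel '[-4,-40,1,0,0,-5,-40,1,0,0,-5,-40,0,0,0,-5,-40,0,0,0,-5,-39,0,0,0,0,0,0,0,0,0,0,0,0,0,0,0,0,0,0]'
python3 - <<'E'
from h import *
for n in ['top','scene']:
    C=cam(n); im,d=eyes.read_camera(n); X=cloud(C,d); Z=X[...,2]
    q=X[mask(im,'green')&(Z>.232)&(Z<.25)]; print(n,len(q),cv2.minEnclosingCircle(q[:,:2].astype(np.float32)) if len(q)>9 else '')
    H=hue(im); g=(H[...,1]<80)&(H[...,2]>70)&(np.abs(X[...,0]-.457)<.05)&(np.abs(X[...,1]+.304)<.05)
    q=X[g&(Z>.11)&(Z<.124)]; print(n,len(q),cv2.minEnclosingCircle(q[:,:2].astype(np.float32)) if len(q)>9 else '')
cv2.imwrite('pics/s5.png',cv2.resize(im[60:210,130:300],None,fx=4,fy=4))
E
```

```text
time: 20.3
tool_pos: [0.4567, -0.3025, 0.3005]
tool_rot: [3.14, -0.002, 2.882]
contact_force: [-0.3, 0.5, -0.4]
opening: 0.0216
grip_force: 40.0
top 137 ((0.45551735162734985, -0.3021863102912903), 0.03779679164290428)
top 184 ((0.45677417516708374, -0.3037065863609314), 0.031700268387794495)
scene 322 ((0.4568285644054413, -0.30176007747650146), 0.039386115968227386)
scene 114 ((0.4574538469314575, -0.3020206391811371), 0.033050037920475006)
```

View pics/s5.png

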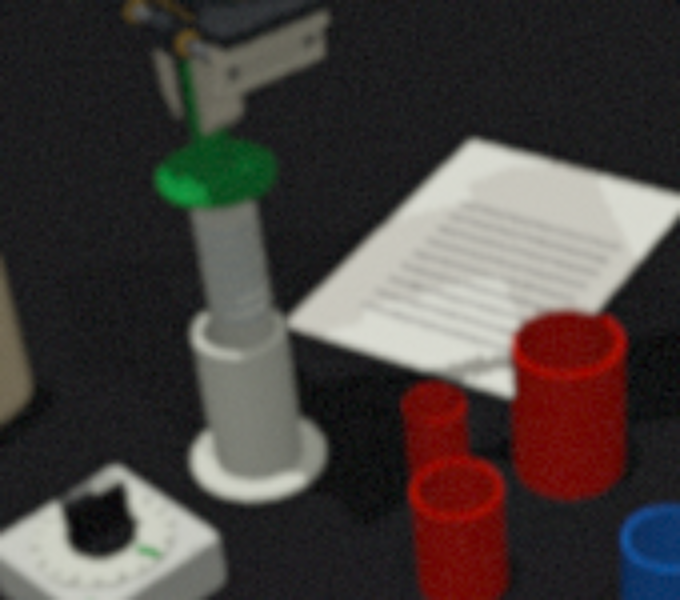

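The brush sits straight over the holder mouth (240,335) and lines up. I lower it with a 1 mm shift in y.

```bash
python3 -m handwheel '[0,-1,-30,0,0,0,0,-30,0,0,0,0,-30,0,0,0,0,-18,0,0,0,0,-8,0,0,0,0,0,0,0,0,0,0,0,0]'
python3 -m handwheel '[0,0,-2,0,0,0,0,-2,0,0,0,0,0,0,0,0,0,0,0,0]'
```

```text
time: 21.1
tool_pos: [0.4575, -0.3046, 0.1866]
tool_rot: [-3.141, 0.002, 2.882]
contact_force: [-0.7, 0.3, -0.2]
opening: 0.0216
grip_force: 40.0
time: 21.5
tool_pos: [0.4569, -0.3047, 0.1817]
tool_rot: [-3.142, 0.0, 2.882]
contact_force: [-0.1, -0.3, -0.6]
opening: 0.0214
grip_force: 40.0
```

```bash
python3 -m handwheel '[0,0,-1,0,0,0,0,-1,0,0,0,0,0,0,0,0,0,0,0,0]'
python3 -m handwheel '[0,0,0,0,0.1,0,0,0,0,0.3,0,0,0,0,0.6,0,0,0,0,1,0,0,0,0,1,0,0,0,0,1,0,0,0,0,1]'
python3 -m handwheel '[0,0,0,0,1,0,0,20,0,1,0,0,40,0,1,0,0,40,0,1,0,0,20,0,1,0,0,0,0,1,0,0,0,0,1]'
```

```text
time: 21.9
tool_pos: [0.4569, -0.3047, 0.1808]
tool_rot: [-3.141, 0.001, 2.882]
contact_force: [-2.5, 1.3, 8.3]
opening: 0.0214
grip_force: 40.0
time: 22.6
tool_pos: [0.4569, -0.3046, 0.1794]
tool_rot: [3.141, -0.0, 2.882]
contact_force: [-0.5, -0.5, -0.2]
opening: 0.0631
grip_force: 0.0
time: 23.3
tool_pos: [0.4567, -0.3044, 0.2991]
tool_rot: [3.141, -0.0, 2.882]
contact_force: [-0.6, -0.1, 0.2]
opening: 0.0918
grip_force: 0.0
```

```bash
python3 -m handwheel '[40,0,10,0,1,40,0,10,0,1,20,0,0,0,1,0,0,0,0,1,0,0,0,0,1]'
python3 - <<'E'
from h import *
C=cam('wrist'); im,d=eyes.read_camera('wrist'); np.savez('w3.npz',im=im,d=d,K=C[0],dist=C[1],T=C[2])
uv=proj(C,[.62,-.29,.05])[0]; print(uv, robot.observe()['tool_pos'])
u,v=uv.astype(int); u0,v0=max(u-90,0),max(v-75,0); print(u0,v0)
cv2.imwrite('pics/w3.png',cv2.resize(im[v0:v0+150,u0:u0+180],None,fx=4,fy=4,interpolation=2))
C=cam('top'); im,d=eyes.read_camera('top'); X=cloud(C,d); Z=X[...,2]
q=X[mask(im,'green')]; 
for lo,hi in [(.11,.135),(.195,.215)]:
    p=q[(q[:,2]>lo)&(q[:,2]<hi)]; print(len(p),p[:,2].mean(),p[:,2].std(),cv2.minEnclosingCircle(p[:,:2].astype(np.float32)))
E
```

```text
time: 23.8
tool_pos: [0.5563, -0.3043, 0.3172]
tool_rot: [3.14, -0.004, 2.882]
contact_force: [-0.2, 0.1, -0.9]
opening: 0.0919
grip_force: 0.0
[311.38956347 220.49317964] [ 0.55596291 -0.30442038  0.31792053]
221 145
872 0.1232760788171282 0.001692365215781689 ((0.4550822079181671, -0.3052365481853485), 0.03778260946273804)
116 0.2074915465792481 0.002280963235226471 ((0.4557422995567322, -0.3046923279762268), 0.010750566609203815)
```

View pics/w3.png

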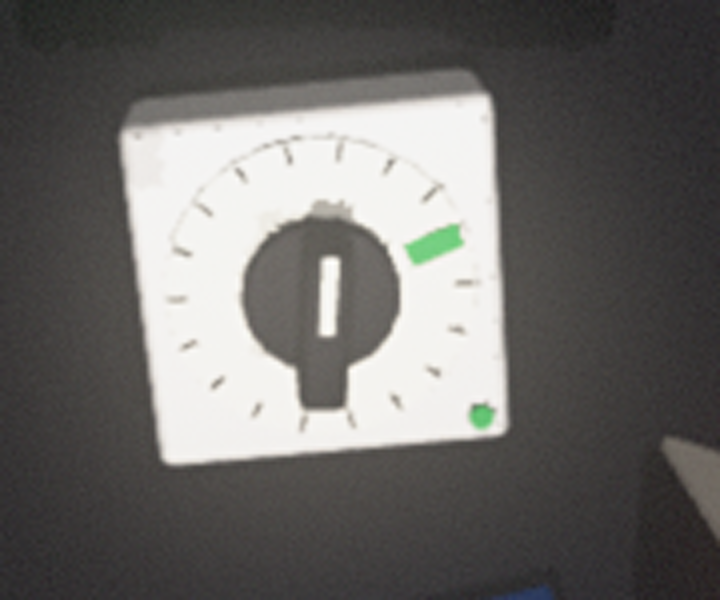

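Wrist crop: pointer line from (329,258) to (327,335), green mark at (434,244), black disc centre near (321,290). The dot at (481,415) is a decoy. I compute the angle.

```bash
python3 - <<'E'
from h import *
f=np.load('w3.npz'); im,d=f['im'],f['d']; C=(f['K'],f['dist'],f['T']); X=cloud(C,d); Z=X[...,2]
v0,u0=145,221; R=np.zeros(im.shape[:2],bool); R[v0:v0+150,u0:u0+180]=1
print([(st[4],ce) for m,st,ce in blobs(mask(im,'green')&R,5)])
H=hue(im); gm=(H[...,0]>45)&(H[...,0]<85)&(H[...,1]>60)&(H[...,2]>60)&R
for m,st,ce in blobs(gm,5): print('green',st[4],ce,onplane(C,[ce],.045)[0].round(4), np.median(Z[m]))
# knob top
k=R&(Z>.080)&(Z<.095); q=X[k]; (c,sz,a)=cv2.minAreaRect(q[:,:2].astype(np.float32)); print('top bar',len(q),np.median(q[:,2]),c,sz,a)
w=k&(H[...,2]>150)&(H[...,1]<60); w=R&(H[...,2]>150)&cv2.erode(cv2.dilate(((Z>.08)&(Z<.095)).astype(np.uint8),None,iterations=2),None).astype(bool)
for m,st,ce in blobs(w,10):
    P=onplane(C,np.argwhere(m)[:,::-1],.087)[:,:2]; g=P.mean(0); U=np.linalg.svd(P-g)[2][0]; t=(P-g)@U; print('line',st[4],ce,g.round(4),U.round(3),(g+U*t.min()).round(4),(g+U*t.max()).round(4))
# black disc at z .055
bx=R&(Z>.035)&(Z<.05); P=X[bx]; print('box',cv2.minAreaRect(P[:,:2].astype(np.float32)),np.median(P[:,2]))
dk=R&(H[...,2]<90)&(Z>.050)&(Z<.06); print('disc',dk.sum(),cv2.minEnclosingCircle(X[dk][:,:2].astype(np.float32)) if dk.sum()>5 else '')
E
```

```text
[]
green 76 [329.27631579 205.72368421] [ 0.6092 -0.265   0.045 ] 0.04791616983013918
green 24 [341.         248.70833333] [ 0.6673 -0.2633  0.045 ] 0.04756902232133484
top bar 509 0.08739248536856073 (0.6130090355873108, -0.3018292486667633) (0.014040547423064709, 0.044887639582157135) 73.033203125
line 96 [302.80208333 218.42708333] [ 0.6022 -0.2978] [ 0.954 -0.299] [ 0.5919 -0.2946] [ 0.6128 -0.3012]
line 58 [300.37931034 244.55172414] [ 0.6312 -0.3079] [0.246 0.969] [ 0.6294 -0.3148] [ 0.6333 -0.2997]
box ((0.6133618354797363, -0.3020370602607727), (0.11050064861774445, 0.1096808910369873), 80.72373962402344) 0.04656827283693102
disc 0
```

```bash
python3 -m handwheel '[30,1,-15,-0.04,1,27,1,-25,0,1,0,0,-40,0,1,0,0,-40,0,1,0,0,-40,0,1,0,0,0,0,1,0,0,0,0,1]'
python3 - <<'E'
from h import *
s=robot.observe(); print(s['tool_pos'],s['tool_rot'],s['qpos'])
E
```

```text
time: 24.6
tool_pos: [0.6134, -0.303, 0.1604]
tool_rot: [3.141, -0.0, 2.841]
contact_force: [0.0, -0.1, 1.6]
opening: 0.0917
grip_force: 0.0
[ 0.61336078 -0.30299096  0.16039526] [ 3.14145624e+00 -3.98067616e-04  2.84106478e+00] [-5.70745435e-01  7.04244672e-01  1.14486322e+00  2.62096816e-05
  1.29290480e+00 -1.84102105e+00]
```

```bash
python3 -m handwheel '[0,1,-35,0,1,0,0,-30,0,1,0,0,-16,0,1,0,0,0,0,1,0,0,0,0,1]'
python3 -m handwheel '[0,0,0,0,0,0,0,0,0,0,0,0,0,0,0,0,0,0,0,0,0,0,0,0,0,0,0,0,0,0,0,0,0,0,0,0,0,0,0,0]' 30
python3 -m handwheel '[0,0,0,0,0,0,0,0,0,0,0,0,0,0,0,0,0,0,0,0,0,0,0,0,0]'
```

```text
time: 25.1
tool_pos: [0.6151, -0.3026, 0.0816]
tool_rot: [-3.14, 0.004, 2.842]
contact_force: [-0.4, -0.2, -0.8]
opening: 0.0916
grip_force: 0.0
time: 25.9
tool_pos: [0.6138, -0.3016, 0.0784]
tool_rot: [3.141, -0.0, 2.842]
contact_force: [0.4, 0.4, 0.5]
opening: 0.0324
grip_force: 0.0
time: 26.4
tool_pos: [0.614, -0.301, 0.0785]
tool_rot: [3.141, -0.0, 2.842]
contact_force: [0.5, 4.1, -0.2]
opening: 0.0141
grip_force: 30.0
```

```bash
python3 -m handwheel '[0,0,0,-0.14,0,0,0,0,-0.14,0,0,0,0,-0.14,0,0,0,0,-0.14,0,0,0,0,-0.14,0,0,0,0,-0.14,0,0,0,0,-0.14,0,0,0,0,-0.14,0]'
python3 -m handwheel '[0,0,0,-0.045,0,0,0,0,0,0,0,0,0,0,0]'
```

```text
time: 27.2
tool_pos: [0.6142, -0.3009, 0.0785]
tool_rot: [3.141, -0.001, 1.716]
contact_force: [1.9, 4.1, 1.0]
opening: 0.0139
grip_force: 30.0
time: 27.5
tool_pos: [0.6142, -0.3009, 0.0785]
tool_rot: [3.141, -0.001, 1.679]
contact_force: [2.6, 4.7, 0.4]
opening: 0.0139
grip_force: 30.0
```

```bash
python3 -m handwheel '[0,0,0,0,0.3,0,0,0,0,0.6,0,0,0,0,1,0,0,0,0,1,0,0,0,0,1,0,0,20,0,1,0,0,40,0,1,0,0,40,0,1]'
python3 -m handwheel '[0,0,45,0,1,0,-20,45,0,1,0,-30,30,0,1,0,-30,10,0,1,0,0,0,0,1,0,0,0,0,1]'
cat > timer.py <<'E'
from h import *
import sys
C=cam('wrist'); s=robot.observe(); print(s['tool_pos'].round(4)); im,d=eyes.read_camera('wrist'); X=cloud(C,d); Z=X[...,2]; H=hue(im)
R=(np.hypot(X[...,0]-.6131,X[...,1]+.302)<.09)
gm=(H[...,0]>45)&(H[...,0]<85)&(H[...,1]>60)&(H[...,2]>60)&R
for m,st,ce in blobs(gm,10):
    for z in (.045,.047): print('green',st[4],ce.round(1),onplane(C,[ce],z)[0].round(4))
q=X[R&(Z>.08)&(Z<.095)]; (c,sz,a)=cv2.minAreaRect(q[:,:2].astype(np.float32)); print('bar',len(q),c,sz,a)
bx=R&(Z>.035)&(Z<.05); print('box',cv2.minAreaRect(X[bx][:,:2].astype(np.float32)))
w=R&(H[...,2]>150)&cv2.erode(cv2.dilate(((Z>.08)&(Z<.095)).astype(np.uint8),None,iterations=2),None).astype(bool)
for m,st,ce in blobs(w,10):
    P=onplane(C,np.argwhere(m)[:,::-1],.087)[:,:2]; g=P.mean(0); U=np.linalg.svd(P-g)[2][0]; t=(P-g)@U; print('line',st[4],ce,np.arctan2(U[1],U[0]),(g+U*t.min()).round(4),(g+U*t.max()).round(4))
u,v=proj(C,[.6131,-.302,.05])[0].astype(int); u0,v0=max(u-90,0),max(v-75,0)
cv2.imwrite('pics/%s.png'%sys.argv[1],cv2.resize(im[v0:v0+150,u0:u0+180],None,fx=4,fy=4,interpolation=2))
E
python3 timer.py w4
```

```text
time: 28.3
tool_pos: [0.6134, -0.3014, 0.1789]
tool_rot: [-3.14, -0.001, 1.677]
contact_force: [0.1, -1.5, 0.5]
opening: 0.0734
grip_force: 0.0
time: 28.9
tool_pos: [0.6135, -0.3821, 0.3077]
tool_rot: [-3.141, -0.001, 1.676]
contact_force: [0.0, 0.2, 0.6]
opening: 0.0919
grip_force: 0.0
[ 0.6135 -0.3821  0.3077]
green 124 [293.5  61.2] [ 0.6084 -0.2649  0.045 ]
green 124 [293.5  61.2] [ 0.6084 -0.265   0.047 ]
green 46 [349.4  65.7] [ 0.6667 -0.2631  0.045 ]
green 46 [349.4  65.7] [ 0.6664 -0.2633  0.047 ]
bar 741 (0.6130512356758118, -0.3013557493686676) (0.013679304160177708, 0.04612811654806137) 6.431774139404297
box ((0.6137885451316833, -0.3014701008796692), (0.11091525852680206, 0.10961593687534332), 80.83417510986328)
line 148 [295.97297297  83.10135135] -1.45046015397282 [ 0.6112 -0.2775] [ 0.6139 -0.2999]
```

View pics/w4.png

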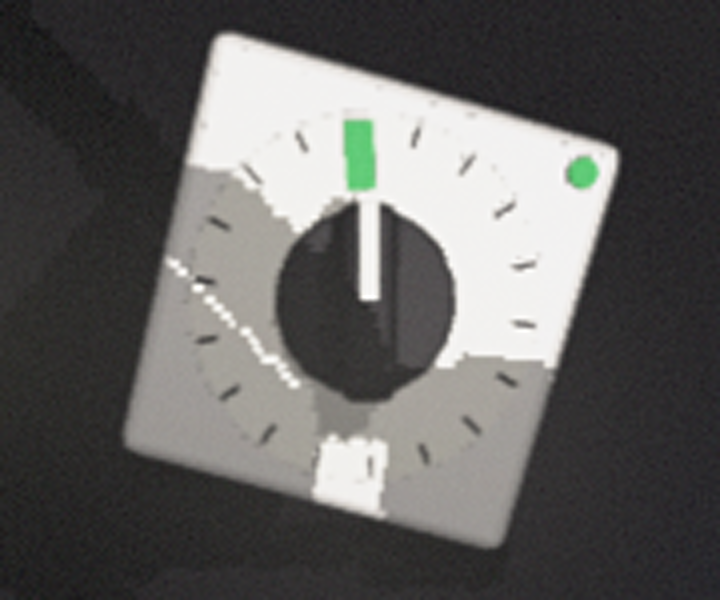

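Timer crop: the pointer (369,195→300) lies in line with the green mark (359,155) apart from parallax. Measured, the pointer is at 1.687 rad and the mark at 1.70, so the knob is done. Next is the red bucket.

```bash
python3 -m handwheel '[-16,35,0,0.137,1,-16,35,0,0.137,1,-17,35,0,0.137,1,-17,35,0,0.137,1,-16,35,0,0.137,1,-16,34,0,0.137,1,-17,34,0,0.137,1,-17,34,0,0.137,1]'
python3 -m handwheel '[0,0,0,0,1,0,0,0,0,1,0,0,0,0,1]'
cat > wb.py <<'E'
from h import *
import sys
C=cam('wrist'); s=robot.observe(); t=s['tool_pos']; print(t.round(4),s['tool_rot'].round(3)); im,d=eyes.read_camera('wrist'); X=cloud(C,d); Z=X[...,2]
z=float(sys.argv[2]) if len(sys.argv)>2 else .084
for m,st,ce in blobs(mask(im,sys.argv[1])&(np.abs(Z-z)<.006),60):
    q=X[m][:,:2]; c,r=circ(q); print(ce.round(0),len(q),'circ',c.round(4),'%.4f'%r,'mec',np.round(cv2.minEnclosingCircle(q.astype(np.float32))[0],4),np.round(cv2.minEnclosingCircle(q.astype(np.float32))[1],4),'delta',((c-t[:2])*1000).round(1))
if len(sys.argv)>3: cv2.imwrite('pics/%s.png'%sys.argv[3],im)
E
python3 wb.py red; python3 wb.py blue; python3 wb.py yellow
```

```text
time: 29.75
tool_pos: [0.4802, -0.1019, 0.3079]
tool_rot: [3.141, -0.001, 2.78]
contact_force: [0.6, 1.4, 0.0]
opening: 0.0915
grip_force: 0.0
time: 30.05
tool_pos: [0.4821, -0.1047, 0.3083]
tool_rot: [-3.141, 0.0, 2.772]
contact_force: [-0.8, -1.3, 0.5]
opening: 0.0916
grip_force: 0.0
[ 0.4821 -0.1047  0.3083] [-3.141  0.     2.772]
[206.  23.] 397 circ [ 0.3395 -0.1099] 0.0347 mec [ 0.3385 -0.1101] 0.0352 delta [-142.5   -5.1]
[287. 179.] 681 circ [ 0.481  -0.1042] 0.0279 mec [ 0.4816 -0.1043] 0.0301 delta [-1.1  0.5]
[ 0.4822 -0.1051  0.3082] [-3.142 -0.     2.772]
[401. 146.] 799 circ [0.4914 0.0134] 0.0281 mec [0.4921 0.0136] 0.0304 delta [  9.3 118.4]
[ 0.4821 -0.1052  0.3081] [-3.142 -0.     2.771]
[368. 280.] 328 circ [ 0.6307 -0.0468] 0.0273 mec [ 0.6302 -0.0502] 0.0291 delta [148.5  58.4]
```

The blue bucket has been knocked to (0.491, 0.013); red is in place. I pick red with the TCP at 60 mm height.

```bash
python3 -m handwheel '[-1,0,-48,0,1,0,0,-48,0,1,0,0,-48,0,1,0,0,-48,0,1,0,0,-36,0,1,0,0,-20,0,1,0,0,0,0,1,0,0,0,0,1]'
python3 -m handwheel '[0,0,0,0,0.5,0,0,0,0,0.5,0,0,0,0,0.5,0,0,0,0,0.5,0,0,0,0,0.5,0,0,0,0,0.5,0,0,0,0,0.5]' 25
python3 -m handwheel '[0,0,0,0,0,0,0,0,0,0,0,0,0,0,0,0,0,0,0,0]'
```

```text
time: 31.0
tool_pos: [0.4812, -0.1051, 0.0607]
tool_rot: [3.142, -0.0, 2.772]
contact_force: [0.4, -0.3, -0.2]
opening: 0.092
grip_force: 0.0
time: 31.7
tool_pos: [0.4811, -0.1045, 0.0611]
tool_rot: [3.141, 0.001, 2.773]
contact_force: [-1.1, 0.9, 7.0]
opening: 0.0599
grip_force: 25.0
time: 32.1
tool_pos: [0.4811, -0.1046, 0.0611]
tool_rot: [3.141, 0.001, 2.773]
contact_force: [-1.1, 0.5, 6.2]
opening: 0.06
grip_force: 25.0
```

```bash
python3 -m handwheel '[0,0,20,0,0,0,0,40,0,0,0,0,40,0,0,0,0,40,0,0,0,0,0,0,0,0,0,0,0,0]'
python3 -m handwheel '[5,39,0,-0.137,0,5,39,0,-0.137,0,5,39,0,-0.137,0,5,39,0,-0.137,0,5,39,0,-0.137,0,5,39,0,-0.137,0,5,39,0,-0.137,0,5,39,0,-0.137,0]'
python3 -m handwheel '[5,39,0,-0.137,0,8,43,0,-0.137,0,0,0,0,0,0,0,0,0,0,0,0,0,0,0,0]'
python3 - <<'E'
from h import *
s=robot.observe(); print(s['tool_pos'],s['tool_rot'],s['opening'])
C=cam('top'); im,d=eyes.read_camera('top'); cv2.imwrite('pics/t5.png',im); X=cloud(C,d);Z=X[...,2]
for c in ['blue','yellow','red']:
    for m,st,ce in blobs(mask(im,c)&(Z>.0),100):
        print(c,st[4],ce.round(0),'z %.3f'%np.percentile(Z[m],95),onplane(C,[ce],.016)[0,:2].round(4)) if ce[1]>150 else 0
im,d=eyes.read_camera('wrist'); cv2.imwrite('pics/w5.png',im)
E
```

```text
time: 32.7
tool_pos: [0.4807, -0.1045, 0.2006]
tool_rot: [3.142, 0.001, 2.773]
contact_force: [-0.5, -0.2, -2.3]
opening: 0.0603
grip_force: 25.0
time: 33.5
tool_pos: [0.5197, 0.2087, 0.1978]
tool_rot: [-3.137, 0.001, 1.671]
contact_force: [-0.0, -0.6, -1.0]
opening: 0.0601
grip_force: 25.0
time: 34.0
tool_pos: [0.5331, 0.2883, 0.1988]
tool_rot: [-3.139, 0.002, 1.404]
contact_force: [-0.2, -0.4, -2.0]
opening: 0.0601
grip_force: 25.0
[0.53310972 0.28834461 0.19875447] [-3.13877601e+00  2.19000398e-03  1.40350092e+00] 0.06014376758906482
blue 297 [213. 237.] z 0.019 [0.5179 0.1952]
blue 664 [294. 245.] z 0.085 [0.4934 0.0117]
yellow 757 [319. 181.] z 0.085 [ 0.6396 -0.0504]
red 596 [166. 230.] z 0.221 [0.5371 0.303 ]
red 450 [388. 288.] z 0.061 [ 0.3924 -0.1939]
red 1561 [356. 317.] z 0.112 [ 0.3305 -0.1213]
```

View pics/w5.png

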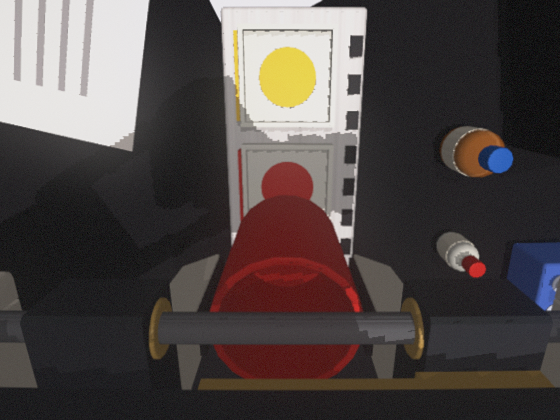

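Wrist view: the red bucket is held straight above the red spot (287,187), and the slot edges are aligned with the gripper. I lower it.

```bash
python3 -m handwheel '[1,1,-40,0,0,0,0,-40,0,0,0,0,-20,0,0,0,0,-10,0,0,0,0,-5,0,0,0,0,0,0,0,0,0,0,0,0]'
python3 -m handwheel '[0,0,-4,0,0,0,0,-3,0,0,0,0,0,0,0,0,0,0,0,0]'
```

```text
time: 34.8
tool_pos: [0.5357, 0.2906, 0.087]
tool_rot: [3.139, -0.001, 1.403]
contact_force: [0.7, -0.2, -2.7]
opening: 0.06
grip_force: 25.0
time: 35.2
tool_pos: [0.5348, 0.2904, 0.0786]
tool_rot: [3.142, 0.0, 1.403]
contact_force: [-0.0, 0.4, -1.7]
opening: 0.0602
grip_force: 25.0
```

```bash
python3 -m handwheel '[0,0,-1,0,0,0,0,-1,0,0,0,0,0,0,0,0,0,0,0,0]'
python3 -m handwheel '[0,0,0,0,0.7,0,0,0,0,0.8,0,0,0,0,0.9,0,0,0,0,1,0,0,0,0,1,0,0,0,0,1,0,0,0,0,1,0,0,0,0,1]'
python3 -m handwheel '[0,0,20,0,1,0,0,40,0,1,0,0,40,0,1,0,0,40,0,1,0,0,0,0,1,0,0,0,0,1]'
python3 wb.py red 0.100
```

```text
time: 35.6
tool_pos: [0.535, 0.2906, 0.0771]
tool_rot: [3.141, -0.0, 1.403]
contact_force: [-1.7, -0.5, 3.5]
opening: 0.0596
grip_force: 25.0
time: 36.4
tool_pos: [0.5349, 0.2904, 0.0765]
tool_rot: [3.141, 0.0, 1.403]
contact_force: [-0.2, -0.6, 0.9]
opening: 0.0913
grip_force: 0.0
time: 37.0
tool_pos: [0.5351, 0.2905, 0.2174]
tool_rot: [3.14, -0.001, 1.403]
contact_force: [0.1, -0.1, -1.1]
opening: 0.0922
grip_force: 0.0
[0.5351 0.2905 0.2174] [ 3.140e+00 -1.000e-03  1.403e+00]
[285. 205.] 991 circ [0.5343 0.2905] 0.0278 mec [0.5344 0.2901] 0.0298 delta [-0.8 -0.1]
```

```bash
python3 -m handwheel '[-6,-39,12,0,1,-6,-40,12,0,1,-6,-40,12,0,1,-6,-40,12,0,1,-6,-40,12,0,1,-7,-39,12,0,1,-7,-39,10,0,1,0,0,0,0,1]'
python3 -m handwheel '[0,0,0,0,1,0,0,0,0,1]'
python3 wb.py blue; python3 look.py
```

```text
time: 37.85
tool_pos: [0.4903, 0.0096, 0.2983]
tool_rot: [-3.141, 0.002, 1.398]
contact_force: [0.2, 0.2, 0.1]
opening: 0.0917
grip_force: 0.0
time: 38.05
tool_pos: [0.4906, 0.0142, 0.2973]
tool_rot: [-3.139, -0.0, 1.403]
contact_force: [0.7, 0.1, -0.2]
opening: 0.0916
grip_force: 0.0
[0.4906 0.0142 0.2973] [-3.139 -0.     1.403]
[288. 182.] 722 circ [0.4914 0.0145] 0.0279 mec [0.4913 0.0141] 0.03 delta [0.8 0.3]
38.15 [0.4907 0.0146 0.2976] [ 0.4 -0.3  0.6]
yellow [321. 173.] z0.088 [ 0.6329 -0.047 ] r0.0306 delta mm [142.2 -61.6]
red [166. 230.] z0.100 [0.5349 0.2891] r0.0273 delta mm [ 44.2 274.6]
```

```bash
python3 -m handwheel '[1,0,-48,0,1,0,0,-48,0,1,0,0,-48,0,1,0,0,-48,0,1,0,0,-30,0,1,0,0,-16,0,1,0,0,0,0,1,0,0,0,0,1]'
python3 -m handwheel '[0,0,0,0,0.5,0,0,0,0,0.5,0,0,0,0,0.5,0,0,0,0,0.5,0,0,0,0,0.5,0,0,0,0,0.5,0,0,0,0,0.5]' 25
python3 -m handwheel '[0,0,0,0,0,0,0,0,0,0,0,0,0,0,0,0,0,0,0,0]'
```

```text
time: 38.95
tool_pos: [0.492, 0.0141, 0.0606]
tool_rot: [-3.141, -0.0, 1.404]
contact_force: [0.5, -0.4, -0.5]
opening: 0.092
grip_force: 0.0
time: 39.65
tool_pos: [0.4921, 0.0133, 0.0609]
tool_rot: [3.141, -0.0, 1.403]
contact_force: [-0.8, -0.6, 5.2]
opening: 0.0597
grip_force: 25.0
time: 40.05
tool_pos: [0.4921, 0.0134, 0.0609]
tool_rot: [3.141, -0.0, 1.403]
contact_force: [-1.2, 0.4, 5.5]
opening: 0.0597
grip_force: 25.0
```

```bash
python3 -m handwheel '[0,0,20,0,0,0,0,40,0,0,0,0,40,0,0,0,0,40,0,0,0,0,0,0,0]'
python3 -m handwheel '[6,36,0,0,0,5,36,0,0,0,5,36,0,0,0,5,37,0,0,0,5,37,0,0,0,0,0,0,0,0,0,0,0,0,0]'
python3 -m handwheel '[0,0,0,0,0,0,0,-40,0,0,0,0,-40,0,0,0,0,-20,0,0,0,0,-10,0,0,0,0,-5,0,0,0,0,0,0,0,0,0,0,0,0]'
python3 -m handwheel '[0,0,-4,0,0,0,0,-3,0,0,0,0,0,0,0,0,0,0,0,0]'
```

```text
time: 40.55
tool_pos: [0.4944, 0.0131, 0.2053]
tool_rot: [3.132, -0.0, 1.403]
contact_force: [0.5, 0.2, -1.4]
opening: 0.0594
grip_force: 25.0
time: 41.25
tool_pos: [0.517, 0.1958, 0.1988]
tool_rot: [-3.139, 0.001, 1.405]
contact_force: [0.1, -0.8, -2.5]
opening: 0.0597
grip_force: 25.0
time: 42.05
tool_pos: [0.5187, 0.1953, 0.0867]
tool_rot: [3.139, -0.001, 1.402]
contact_force: [1.2, 0.1, -1.1]
opening: 0.0597
grip_force: 25.0
time: 42.45
tool_pos: [0.5178, 0.1955, 0.0786]
tool_rot: [3.141, -0.0, 1.403]
contact_force: [0.2, -1.1, -2.1]
opening: 0.0596
grip_force: 25.0
```

```bash
python3 -m handwheel '[0,0,-1,0,0,0,0,-1,0,0,0,0,0,0,0,0,0,0,0,0]'
python3 -m handwheel '[0,0,0,0,0.7,0,0,0,0,0.8,0,0,0,0,0.9,0,0,0,0,1,0,0,0,0,1,0,0,0,0,1,0,0,0,0,1,0,0,0,0,1]'
python3 -m handwheel '[0,0,20,0,1,0,0,40,0,1,0,0,40,0,1,0,0,40,0,1,0,0,0,0,1,0,0,0,0,1]'
python3 wb.py blue 0.100
python3 -m handwheel '[14,-30,10,0.149,1,14,-30,10,0.149,1,14,-30,10,0.149,1,14,-30,10,0.149,1,14,-30,10,0.149,1,14,-30,10,0.149,1,15,-31,10,0.149,1,15,-31,10,0.149,1]'
python3 -m handwheel '[0,0,0,0,1,0,0,0,0,1,0,0,0,0,1]'
python3 wb.py yellow; python3 look.py
```

```text
time: 42.85
tool_pos: [0.518, 0.1954, 0.077]
tool_rot: [3.141, -0.0, 1.403]
contact_force: [-1.7, -0.4, 4.6]
opening: 0.0595
grip_force: 25.0
time: 43.65
tool_pos: [0.5179, 0.1954, 0.0765]
tool_rot: [3.141, -0.0, 1.403]
contact_force: [-1.0, 0.1, -1.0]
opening: 0.0921
grip_force: 0.0
time: 44.25
tool_pos: [0.5181, 0.1955, 0.2174]
tool_rot: [3.14, -0.001, 1.403]
contact_force: [-0.5, 0.1, -1.3]
opening: 0.0915
grip_force: 0.0
[0.5181 0.1955 0.2174] [ 3.140e+00 -1.000e-03  1.403e+00]
[285. 211.] 1087 circ [0.5175 0.1968] 0.0277 mec [0.5171 0.1963] 0.03 delta [-0.5  1.3]
time: 45.1
tool_pos: [0.6318, -0.0478, 0.2947]
tool_rot: [-3.14, -0.004, 2.601]
contact_force: [0.2, -0.3, -0.5]
opening: 0.0915
grip_force: 0.0
time: 45.4
tool_pos: [0.6312, -0.0456, 0.295]
tool_rot: [-3.141, -0.003, 2.594]
contact_force: [0.3, 0.2, -0.0]
opening: 0.0916
grip_force: 0.0
[ 0.6312 -0.0456  0.295 ] [-3.141e+00 -3.000e-03  2.594e+00]
[287. 185.] 734 circ [ 0.6316 -0.0458] 0.0279 mec [ 0.632  -0.0461] 0.0299 delta [ 0.5 -0.2]
45.5 [ 0.6313 -0.0453  0.2958] [ 0.1 -0.5  0.2]
blue [209. 236.] z0.100 [0.5176 0.195 ] r0.0271 delta mm [-113.7  240.3]
yellow [319. 181.] z0.086 [ 0.632  -0.0464] r0.0310 delta mm [ 0.7 -1. ]
red [166. 230.] z0.100 [0.5349 0.2891] r0.0273 delta mm [-96.4 334.4]
```

```bash
python3 -m handwheel '[1,0,-47,0,1,0,0,-47,0,1,0,0,-47,0,1,0,0,-47,0,1,0,0,-30,0,1,0,0,-17,0,1,0,0,0,0,1,0,0,0,0,1]'
python3 -m handwheel '[0,0,0,0,0.5,0,0,0,0,0.5,0,0,0,0,0.5,0,0,0,0,0.5,0,0,0,0,0.5,0,0,0,0,0.5,0,0,0,0,0.5]' 25
python3 -m handwheel '[0,0,0,0,0,0,0,0,0,0,0,0,0,0,0,0,0,0,0,0]'
```

```text
time: 46.3
tool_pos: [0.633, -0.0459, 0.0621]
tool_rot: [3.141, 0.0, 2.595]
contact_force: [0.8, -0.8, 0.4]
opening: 0.0915
grip_force: 0.0
time: 47.0
tool_pos: [0.6331, -0.0466, 0.062]
tool_rot: [3.141, 0.001, 2.595]
contact_force: [-0.5, -0.2, 4.3]
opening: 0.0594
grip_force: 25.0
time: 47.4
tool_pos: [0.6331, -0.0466, 0.062]
tool_rot: [3.141, 0.001, 2.595]
contact_force: [-1.3, 0.9, 5.6]
opening: 0.0594
grip_force: 25.0
```

```bash
python3 -m handwheel '[0,0,20,0,0,0,0,40,0,0,0,0,40,0,0,0,0,40,0,0,0,0,0,0,0]'
python3 -m handwheel '[-8,43,0,-0.119,0,-8,43,0,-0.119,0,-8,43,0,-0.119,0,-8,43,0,-0.119,0,-8,43,0,-0.119,0,-8,43,0,-0.119,0,-8,43,0,-0.119,0,-8,43,0,-0.119,0]'
python3 -m handwheel '[-9,43,0,-0.119,0,-10,43,0,-0.119,0,0,0,0,0,0,0,0,0,0,0,0,0,0,0,0]'
python3 - <<'E'
from h import *
s=robot.observe(); print(s['tool_pos'],s['tool_rot'],s['opening'])
im,d=eyes.read_camera('wrist'); cv2.imwrite('pics/w6.png',im)
E
```

```text
time: 47.9
tool_pos: [0.6353, -0.0471, 0.2074]
tool_rot: [3.138, 0.01, 2.595]
contact_force: [1.0, 0.2, -1.8]
opening: 0.0598
grip_force: 25.0
time: 48.7
tool_pos: [0.5677, 0.2988, 0.1997]
tool_rot: [-3.139, 0.001, 1.638]
contact_force: [2.0, 0.3, -1.6]
opening: 0.0598
grip_force: 25.0
time: 49.2
tool_pos: [0.5499, 0.3823, 0.2004]
tool_rot: [-3.14, 0.002, 1.405]
contact_force: [0.5, 0.2, -1.5]
opening: 0.0594
grip_force: 25.0
[0.54986293 0.38228    0.20036979] [-3.14036112e+00  1.69915204e-03  1.40502601e+00] 0.05939874371891619
```

```bash
python3 -m handwheel '[0,0,-40,0,0,0,0,-40,0,0,0,0,-20,0,0,0,0,-10,0,0,0,0,-6,0,0,0,0,0,0,0,0,0,0,0,0]'
python3 -m handwheel '[0,0,-4,0,0,0,0,-3,0,0,0,0,0,0,0,0,0,0,0,0]'
python3 -m handwheel '[0,0,-1,0,0,0,0,-1,0,0,0,0,0,0,0,0,0,0,0,0]'
```

```text
time: 49.95
tool_pos: [0.5507, 0.3836, 0.0871]
tool_rot: [3.139, -0.002, 1.405]
contact_force: [-0.6, 0.5, -1.8]
opening: 0.0597
grip_force: 25.0
time: 50.35
tool_pos: [0.5498, 0.3835, 0.0786]
tool_rot: [3.142, 0.0, 1.405]
contact_force: [1.1, 0.7, -2.6]
opening: 0.0593
grip_force: 25.0
time: 50.75
tool_pos: [0.55, 0.3836, 0.078]
tool_rot: [3.141, -0.001, 1.405]
contact_force: [-2.7, -0.3, 7.1]
opening: 0.0596
grip_force: 25.0
```

```bash
python3 -m handwheel '[0,0,0,0,0.7,0,0,0,0,0.8,0,0,0,0,0.9,0,0,0,0,1,0,0,0,0,1,0,0,0,0,1,0,0,0,0,1,0,0,0,0,1]'
python3 -m handwheel '[0,0,20,0,1,0,0,40,0,1,0,0,40,0,1,0,0,40,0,1,-30,0,30,0,1,-40,20,30,0,1,-40,20,0,0,1,-40,20,0,0,1]'
python3 -m handwheel '[-40,20,0,0,1,-40,10,0,0,1,-40,0,0,0,1,0,0,0,0,1]'
python3 look.py t6; python3 sc.py >/dev/null; python3 - <<'E'
from h import *
C=cam('top'); f=np.load('top0.npz'); im,d=eyes.read_camera('top'); X=cloud(C,d); Z=X[...,2]
for n,c in [('orange','orange'),('y','yellow'),('r','red'),('b','blue')]:
    g=lambda I:[(st[4],tuple(ce.round(1))) for m,st,ce in blobs(mask(I,c),20) if ce[1]>80]
    print(n,'THEN',g(f['im']),'\n NOW',g(im))
q=X[mask(im,'green')]
for lo,hi in [(.11,.135),(.195,.215)]:
    p=q[(q[:,2]>lo)&(q[:,2]<hi)]; print('brush',len(p),p[:,2].mean(),cv2.minEnclosingCircle(p[:,:2].astype(np.float32)))
E
```

```text
time: 51.55
tool_pos: [0.5498, 0.3834, 0.0765]
tool_rot: [3.142, 0.0, 1.405]
contact_force: [0.2, -0.2, 0.8]
opening: 0.0919
grip_force: 0.0
time: 52.35
tool_pos: [0.4016, 0.4425, 0.2758]
tool_rot: [3.14, -0.002, 1.404]
contact_force: [0.2, 0.9, -0.1]
opening: 0.0918
grip_force: 0.0
time: 52.75
tool_pos: [0.2782, 0.4723, 0.275]
tool_rot: [-3.14, 0.0, 1.409]
contact_force: [0.0, 0.4, 0.8]
opening: 0.0919
grip_force: 0.0
52.8 [0.2806 0.4723 0.275 ] [-0.1 -0.3 -0.2]
blue [209. 236.] z0.100 [0.5176 0.195 ] r0.0271 delta mm [ 237.  -277.3]
yellow [123. 224.] z0.100 [0.5498 0.382 ] r0.0279 delta mm [269.2 -90.3]
red [166. 230.] z0.100 [0.5348 0.2891] r0.0274 delta mm [ 254.2 -183.2]
orange THEN [(np.int32(257), (np.float64(359.3), np.float64(133.5))), (np.int32(153), (np.float64(168.2), np.float64(159.7)))] 
 NOW [(np.int32(253), (np.float64(359.3), np.float64(133.5))), (np.int32(152), (np.float64(168.2), np.float64(159.8)))]
y THEN [(np.int32(789), (np.float64(319.2), np.float64(180.7))), (np.int32(44), (np.float64(238.6), np.float64(169.8))), (np.int32(302), (np.float64(131.9), np.float6
[... 1461 characters left out ...]
844), (np.float64(434.2), np.float64(104.5))), (np.int32(2948), (np.float64(263.0), np.float64(121.2))), (np.int32(71), (np.float64(162.8), np.float64(155.6))), (np.int32(295), (np.float64(213.3), np.float64(237.1))), (np.int32(722), (np.float64(283.3), np.float64(266.5)))] 
 NOW [(np.int32(2843), (np.float64(434.2), np.float64(104.5))), (np.int32(2957), (np.float64(263.1), np.float64(121.2))), (np.int32(71), (np.float64(162.8), np.float64(155.6))), (np.int32(671), (np.float64(208.9), np.float64(236.2)))]
brush 886 0.12341600586062478 ((0.45549651980400085, -0.304961234331131), 0.03808710351586342)
brush 125 0.2070513499043539 ((0.4558292031288147, -0.3052479922771454), 0.011374937370419502)
```

View pics/t6.png

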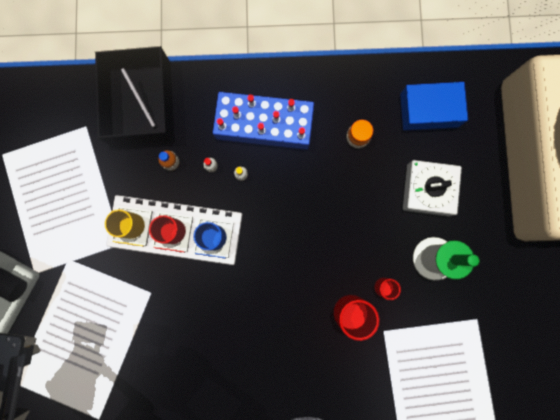

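The final top view shows the three buckets upright in their own slots at (123,224), (166,230) and (209,236). The brush hangs in its holder at (437,258), the timer pointer lines up with its mark, and the bystanders have not moved. I hand in.

```bash
python3 -c "
from cell import robot
print(robot.hand_in())"
```

```text
the job is handed in; nothing more can be done
None
```

I brushed the blue, yellow and red buckets in that order, hung the brush back upright in its holder, stood each bucket in the slot of its own colour, turned the timer to the green mark to within about 0.02 rad by measurement, and handed the job in at about 53 s of the 210 s allowed; the hand-in returned no verdict.

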